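Flip the onion's status flag to green

ROBOT

A 6-joint arm with a two-finger parallel gripper is mounted at the origin on the work surface. World frame = base frame: x ahead of the robot, y to its left, z up, the work surface at z = 0. Lengths are in m, angles in rad, forces in N, time in s.
With the tool pointing down it reaches from about 0.275 to 0.825 m from the base axis. Payload 5.2 kg.
Tool frame: the origin (TCP) lies at the centre of the arm's flange, where the gripper is bolted on; the fingertips stand 186 mm ahead of it and the grasp point (between the pads) lies 167 mm ahead of it; z points along the fingers, y is the direction in which the jaws open and shut (so a half turn about z gives the same grasp; the last joint's range is limited). The gripper opens to 93 mm and grips with 3 to 60 N. Pads are 15 mm wide; open, the fingers measure 128 mm over their backs; the gripper's body (75 mm by 188 mm) begins 65 mm behind the grasp point.
Start: joints at [0.91, 0.259, 1.535, -0, 1.348, -0.203], TCP at [0.243, 0.493, 0.405] pointing down, gripper open.
Joint ranges: [-3.14, 3.14], [-0.91, 2.08], [0.19, 2.58], [-1.22, 4.36], [0.22, 2.71], [-3.12, 3.12]. Speed limits (rad/s): [2.57, 2.57, 3.14, 3.14, 3.14, 3.14].

INTERFACE

Orientations are given as [roll, pitch, yaw] about the fixed x, y, z axes, in that order (R = Rz(yaw) Ry(pitch) Rx(roll)).
In Python, from rig import state, cams, order gives the robot as it stands.
- The arm moves only by the tool step_arm, never from a script. Its argument "motion" is a list of rows, each an object of numbers: "x", "y", "z": the shift along the tool's x, y, z as a fraction of full scale; "ax", "ay", "az": the turn, a rotation vector about the tool's x, y, z as a fraction of full scale. In form: [{"x": .., "y": .., "z": .., "ax": .., "ay": .., "az": ..}, ...]. A call has exactly 8 rows; each row is the pose to reach, as a shift and turn from the pose commanded when the call began, along the tool's axes at that moment, turning the shorter way round; what a row does not reach only later rows make up. Full scale, the value 1, is 0.15 m for a shift and 360 degrees for a turn. A row lasts 1/12 s, in which the tool goes at most 41.7 mm and 7.16 degrees, less where a joint would pass 70% of its speed; a pose out of reach is approached as far as the arm can. A call with a number of a shift or a turn outside -1 to 1 is refused whole. A call with a gripper value outside its range is refused whole. "grip" is the opening, from 0 (shut) to 1 (fully open), set as the call begins (left out, the last holds). The fingers move at their own pace and stop on an object; "squeeze" is the grip in N (left out, the last holds). Time passes only in rows, so rows that repeat a pose let the fingers close, or fill a call up. It gives the time, the measured TCP pose, the force and the opening at its end, in the units of the state.
- state(): the state, without advancing time (a new reading comes with each control period).
- cams.camera(name): name is "scene" or "side" or "wrist"; returns a dict with "img" (384x512x3 uint8, red, green, blue), "z_map" (384x512 float32, m along the optical axis (not along the pixel's ray), 0 where there is no reading), "mtx" (3x3 intrinsics, pixels), "extrinsics" (4x4, takes a point from camera to world coordinates); the wrist camera has in their place "T_tool_cam" (4x4, takes a point from camera to tool coordinates, whose origin is the TCP and whose axes are the flange's). Camera axes: x right, y up, looking along -z (the intrinsics and any distortion apply to the point x, -y, -z); pixel columns grow to the right and rows downward; lengths in m; the calibration is good to about 2 mm. A picture is of the moment at which its call begins: read the wrist's pose just before it.
- order.sign_off(): hands the job in, once; it reports no verdict.
The state is a dict: "clock": time; "joint_pos": joint angles; "joint_vel": joint speeds; "joint_efforts": joint torques, N m; "ee_pos": TCP position; "eef_rot": TCP orientation; "ft_force": force on the tool from outside, world axes, zero at the start; "wrist_torque": the same for the moment, N m; "gripper_width": opening from 0.0 (shut) to 1.0 (fully open).
Only numpy, scipy, OpenCV 4.12 (cv2) and the standard library are available. Lean on these libraries where they do the work, as an engineer would, in place of code of your own. Each camera call takes 0.05 s, during which the arm holds its last target. There are 200 camera calls.

TASK

The class is done with the onion: push over the flag on the stand right in front of the onion, with the fingertips (its black thumb tab helps to stand it up), until it lies fully over on the onion's side with the green face up, then leave it. Push gently, without flicking or forcing the flag, leave the other two flags as they are, and do not lift or move the tubs, the specimens or the other things on the bench.

Things in the scene. Friction and masses are not known exactly. Their poses are not given: they have to be found in the camera images.
- stand_onion: flag stand of the onion, fixed: wooden base 100 (x) x 112 (y) x 18 mm, origin at the centre of its underside, z up. A level axle along y lies 70 mm above the origin. Its flag flips over the axle from the stand's -x side to its +x side; the onion stands in its tub on the +x side, 155 to 170 mm from the axle.
- flag_onion (a joint): hinge of the onion's flag. 0 = paddle flat on the stand's -x side, red face up; pi/2 = upright; pi = flat on the stand's +x side, green face up; stops at 0 and pi. Stiff: stays at any angle it is left. Hinge friction 0.04 N m, flag about 40 g. Starts at 0 to 0.35 rad.
- stand_lemon: flag stand of the lemon, fixed: wooden base 100 (x) x 112 (y) x 18 mm, origin at the centre of its underside, z up. A level axle along y lies 70 mm above the origin. Its flag flips over the axle from the stand's -x side to its +x side; the lemon stands in its tub on the +x side, 155 to 170 mm from the axle.
- flag_lemon (a joint): hinge of the lemon's flag. 0 = paddle flat on the stand's -x side, red face up; pi/2 = upright; pi = flat on the stand's +x side, green face up; stops at 0 and pi. Stiff: stays at any angle it is left. Starts red face up; leave it.
- stand_beet: flag stand of the beet, fixed: wooden base 100 (x) x 112 (y) x 18 mm, origin at the centre of its underside, z up. A level axle along y lies 70 mm above the origin. Its flag flips over the axle from the stand's -x side to its +x side; the beet stands in its tub on the +x side, 155 to 170 mm from the axle.
- flag_beet (a joint): hinge of the beet's flag. 0 = paddle flat on the stand's -x side, red face up; pi/2 = upright; pi = flat on the stand's +x side, green face up; stops at 0 and pi. Stiff: stays at any angle it is left. Starts green face up; leave it.
- stand_onion_axle (a point): middle of the axle of the onion's flag, 70 mm above the table. The axle is held by two aluminium cheeks at y = +-46 mm (8 mm thick, 30 mm long in x, tops 82 mm above the table); rest bars 8 mm wide at y = +-38 mm reach 40 mm either way in x, tops 67 mm above the table
- flag_onion_tab (a point): middle of the free end of the black thumb tab of the onion's flag: 30 mm wide, 4 mm thick, standing 45 mm out from the axle, square to the paddle on its red side (points straight up at 0, level to the stand's +x at pi/2, straight down at pi)
- flag_onion_edge (a point): middle of the free edge of the onion's paddle, 75 mm from the axle, mid-thickness. The paddle is a plate 5 mm thick, 72 mm wide, reaching 5 to 75 mm out from the axle, one face red and the other green; all three flags are alike
- onion: brown onion with a pointed neck, 62 mm across, 70 mm tall, loose in its clear tub; origin at its underside
- tub_onion: clear open plastic tub 82 x 82 x 35 mm, walls and floor 3 mm, holding the onion, loose on the table; origin at the centre of its underside
- lemon: yellow lemon on end, 52 mm across, 64 mm tall, loose in its clear tub; origin at its underside
- tub_lemon: clear open plastic tub 82 x 82 x 35 mm, walls and floor 3 mm, holding the lemon, loose on the table; origin at the centre of its underside
- beet: dark purple-red beetroot, 60 mm across, 51 mm tall, loose in its clear tub; origin at its underside
- tub_beet: clear open plastic tub 82 x 82 x 35 mm, walls and floor 3 mm, holding the beet, loose on the table; origin at the centre of its underside
- glove_box: white and blue cardboard glove box 120 x 230 x 75 mm, loose, to the robot's left; origin at the centre of its underside
- soap: green bottle with red cap, 68 mm across, 200 mm tall, loose, to the right; origin at the centre of its underside
- pen_cup: black cup 72 mm across, 90 mm tall, loose, to the left of the stands; origin at the centre of its underside

How it is judged:
On the way, in this order (a step that is already met when the one before it is completed fails the run):
1. the onion's flag has been stood up by its tab or paddle, about upright (60 to 150 degrees) (value of joint flag_onion between 1.05 and 2.62 rad).
2. the onion's flag lies over with its green face up (value of joint flag_onion above 3.02 rad), for 0.2 s.
At the end, for the whole second after the job is handed in: The onion's flag is within 7 degrees of fully over (green up) and still; the lemon's flag is within 17 degrees of red-up and the beetroot's within 17 degrees of green-up; the tubs, specimens, glove box, bottle and cup are within 30 mm of where they started (value of joint flag_onion above 3.02 rad and velocity of joint flag_onion between -0.1 and 0.1 rad/s and value of joint flag_lemon below 0.3 rad and value of joint flag_beet above 2.84 rad and distance of each of onion, lemon, beet, tub_onion, tub_lemon, tub_beet, glove_box, soap, pen_cup from where it was at the start of the episode below 0.03 m); the robot touches nothing.
It fails at once if a flag that should be left alone was turned (more than 17 degrees from lying flat) (value of joint flag_lemon above 0.3 rad or value of joint flag_beet below 2.84 rad).
It fails at once if a tub, specimen, glove box, bottle or cup was moved or lifted by more than 30 mm (distance of any of onion, lemon, beet, tub_onion, tub_lemon, tub_beet, glove_box, soap, pen_cup from where it was at the start of the episode above 0.03 m).
It fails at once if the flag was flicked or slammed over (faster than 12 rad/s) (velocity of joint flag_onion above 12 rad/s).
It fails at once if the robot forced the onion's flag or its stand with more than 40 N (contact force between stand_onion and the arm above 40 N).
It fails at once if the fingers forced the onion's flag or its stand with more than 40 N (contact force between stand_onion and the fingers above 40 N).
It also fails if it takes over 51 s, if anything falls off the work surface, if the arm or the gripper's body presses on something with over 40 N, if the wrist force passes 120 N, or if a joint passes its speed limit or range.

## Working session

There is one attempt and no reset: what is moved stays moved. The work goes in short steps, Python scripts to look and compute and a tool call to move; the robot and the scene stay as the last step left them, time stands still between calls to the robot, and variables do not carry over. Pictures are saved under pics/ and viewed, about 8 in all and at most 12, crops included, and the job is handed in when it is done.

Besides the shell and the picture viewer there is one more tool, called after "Request:" as a command line: name --argument value ..., lists and objects as JSON in quotes. step_arm: Moves the arm, as the interface text tells. Shift numbers are shares of 0.15 m and turn numbers shares of 360 degrees, none past 1 either way. Its arguments: {"type":"object","properties":{"motion":{"type":"array"},"grip":{"type":"number"},"squeeze":{"type":"number"}},"required":["motion"]}

```bash
mkdir -p pics
cat > h.py <<'E'
import numpy as np,cv2
from scipy.spatial.transform import Rotation as R
from rig import state,cams,order
def T(s):
    M=np.eye(4);M[:3,:3]=R.from_euler('xyz',s['eef_rot']).as_matrix();M[:3,3]=s['ee_pos'];return M
def cloud(n):
    s=state();c=cams.camera(n);E=c['extrinsics'] if n!='wrist' else T(s)@c['T_tool_cam']
    z=c['z_map'];K=c['mtx'];v,u=np.mgrid[:z.shape[0],:z.shape[1]]
    P=np.stack([(u-K[0,2])/K[0,0]*z,-(v-K[1,2])/K[1,1]*z,-z],-1)@E[:3,:3].T+E[:3,3]
    P[z==0]=np.nan
    return c['img'],P
def save(n,im): cv2.imwrite('pics/'+n,im[...,::-1])
E
python3 - <<'E'
from h import *
a,P=cloud('scene');b,Q=cloud('side')
np.savez('d.npz',a=a,P=P,b=b,Q=Q)
save('a.png',a);save('b.png',b)
s=state();print(s)
E
```

```text
{'clock': 0.1, 'joint_pos': array([ 9.10234527e-01,  2.59294864e-01,  1.53590831e+00,  4.54177774e-06,
        1.34796422e+00, -2.02769660e-01]), 'joint_vel': array([ 9.52085850e-04, -1.22459846e-03, -2.45981037e-03, -2.05712042e-03,
        4.54807707e-05,  1.69052260e-03]), 'joint_efforts': array([ 1.04536542e-03, -4.38209403e+01, -2.84647340e+01,  7.20891799e-02,
        3.61767272e-02, -6.06938073e-06]), 'ee_pos': array([0.24294554, 0.49325558, 0.40401349]), 'eef_rot': array([-3.14005107e+00, -3.21463003e-04,  2.68379926e+00]), 'ft_force': array([-1.28809204, -1.73124487,  0.38955635]), 'wrist_torque': array([ 0.01454424, -0.02311346, -0.01411827]), 'gripper_width': 1.000121732698291}
```

View pics/a.png

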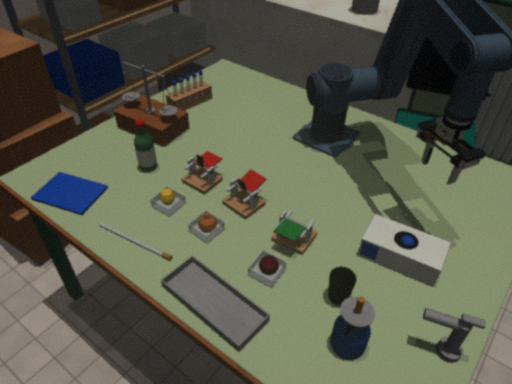

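View pics/b.png

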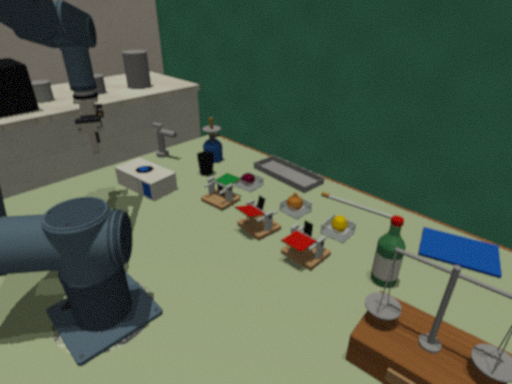

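The scene view shows the onion at (207,222) with its stand at (244,195), red flag up. The lemon's stand is at (203,175) and the beet's at (294,235). In the side view the onion is at (295,203) and its stand at (258,222).

Run:
```python
from h import *
d=np.load('d.npz')
def an(im,P,box,nm):
    u0,v0,u1,v1=box;i=im[v0:v1,u0:u1].astype(int);p=P[v0:v1,u0:u1]
    r,g,b=i[...,0],i[...,1],i[...,2];ok=np.isfinite(p[...,2])
    red=(r>120)&(g<60)&(b<60)&ok&(p[...,2]>.05)
    wood=ok&(p[...,2]>.012)&(p[...,2]<.023)&(r>g+25)&(g>50)
    blk=ok&(r<50)&(g<50)&(b<50)&(p[...,2]>.05)
    for n,m in(('red',red),('wood',wood),('blk',blk)):
        q=p[m]
        if len(q)<4: print(nm,n,len(q));continue
        print(nm,n,len(q),'mean',q.mean(0).round(4),'min',q.min(0).round(3),'max',q.max(0).round(3))
        if n=='red':
            c=q-q.mean(0);nn=np.linalg.svd(c)[2][2];print('  normal',(nn*np.sign(nn[2])).round(3))
            rc=cv2.minAreaRect((q[:,:2]*1000).astype(np.float32));print('  rect',np.round(rc[0],1),np.round(rc[1],1),round(rc[2],1))
        if n=='wood': 
            rc=cv2.minAreaRect((q[:,:2]*1000).astype(np.float32));print('  rect',np.round(rc[0],1),np.round(rc[1],1),round(rc[2],1))
an(d['a'],d['P'],(220,165,270,217),'sc onion')
an(d['b'],d['Q'],(235,193,282,238),'si onion')
an(d['a'],d['P'],(182,145,224,192),'sc lemon')
an(d['b'],d['Q'],(280,215,332,268),'si lemon')
def sp(P,u,v):
    q=P[v-4:v+5,u-4:u+5].reshape(-1,3);return np.nanmedian(q,0).round(3)
print('onion',sp(d['P'],207,219),sp(d['Q'],295,201),'lemon',sp(d['P'],167,194),sp(d['Q'],340,223),'beet',sp(d['P'],268,264),sp(d['Q'],248,178))
print('green',sp(d['P'],289,228),sp(d['Q'],228,180))
x=np.hstack([cv2.resize(d['a'][140:260,150:310],None,fx=2.5,fy=2.5,interpolation=2),cv2.resize(d['b'][160:280,190:350],None,fx=2.5,fy=2.5,interpolation=2)])
save('c.png',x)
```

```text
sc onion red 278 mean [ 0.4841 -0.0072  0.0841] min [ 0.451 -0.047  0.072] max [0.522 0.027 0.096]
  normal [ 0.261 -0.044  0.964]
  rect [485.1  -8.5] [72.7 65.6] 78.7
sc onion wood 207 mean [ 0.5508 -0.0132  0.0179] min [ 0.479 -0.158  0.013] max [0.578 0.042 0.023]
  rect [528.7 -59.5] [200.6  93.1] 88.3
sc onion blk 45 mean [ 0.5323 -0.0041  0.0882] min [ 0.525 -0.026  0.065] max [0.541 0.044 0.116]
si onion red 165 mean [ 0.4851 -0.0096  0.0815] min [ 0.449 -0.043  0.071] max [0.519 0.024 0.092]
  normal [ 0.279 -0.021  0.96 ]
  rect [484.9  -7.7] [68.  67.7] 85.4
si onion wood 80 mean [ 0.5174 -0.0223  0.0159] min [ 0.469 -0.07   0.013] max [0.592 0.171 0.019]
  rect [528.4  54.4] [245.3  96.9] 82.5
si onion blk 48 mean [ 0.5273 -0.015   0.0932] min [ 0.518 -0.065  0.071] max [ 0.533 -0.003  0.111]
sc lemon red 170 mean [ 0.4799 -0.2028  0.0746] min [ 0.451 -0.242  0.069] max [ 0.516 -0.173  0.079]
  normal [ 0.045 -0.016  0.999]
  rect [ 483.8 -207.5] [69.3 63.2] 88.3
sc lemon wood 192 mean [ 0.5492 -0.2015  0.0179] min [ 0.479 -0.258  0.013] max [ 0.575 -0.15   0.022]
  rect [ 528.3 -205. ] [ 95.1 107.3] 1.8
sc lemon blk 50 mean [ 0.5273 -0.1992  0.0917] min [ 0.523 -0.219  0.068] max [ 0.532 -0.151  0.118]
si lemon red 349 mean [ 0.4826 -0.2074  0.0724] min [ 0.448 -0.242  0.069] max [ 0.519 -0.17   0.076]
  normal [0.041 0.008 0.999]
  rect [ 483.6 -206.3] [69.8 70.7] 3.3
si lemon wood 97 mean [ 0.5082 -0.2322  0.0159] min [ 0.473 -0.261  0.013] max [ 0.567 -0.156  0.019]
  rect [ 520.2 -208. ] [ 93.5 105.1] 0.3
si lemon blk 73 mean [ 0.5215 -0.2077  0.0952] min [ 0.519 -0.26   0.073] max [ 0.524 -0.194  0.112]
onion [ 0.695 -0.021  0.056] [ 0.675 -0.038  0.05 ] lemon [ 0.691 -0.203  0.058] [ 0.67  -0.224  0.051] beet [0.713 0.23  0.05 ] [0.688 0.209 0.044]
green [0.58  0.209 0.075] [0.582 0.206 0.074]
```

View pics/c.png

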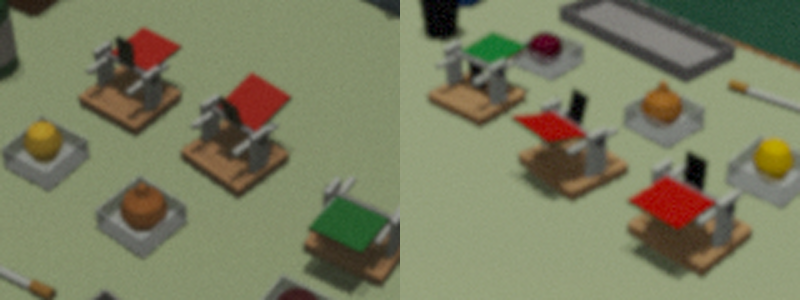

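Request:
step_arm --motion '[{"x": -0.12,"y": -0.09},{"x": -0.24,"y": -0.18},{"x": -0.37,"y": -0.28},{"x": -0.5,"y": -0.38},{"x": -0.63,"y": -0.48},{"x": -0.76,"y": -0.58},{"x": -0.88,"y": -0.68},{"x": -1.0,"y": -0.77}]' --grip 0 --squeeze 5

```text
validation failed for argument at $.mo...
```

Request:
step_arm --motion '[{"x": -0.12,"y": -0.09},{"x": -0.24,"y": -0.18},{"x": -0.37,"y": -0.28},{"x": -0.5,"y": -0.38},{"x": -0.63,"y": -0.48},{"x": -0.76,"y": -0.58},{"x": -0.88,"y": -0.68},{"x": -1.0,"y": -0.77}]'

```text
validation failed for argument at $.mo...
```

Request:
step_arm --motion '[{"x": -0.12,"y": -0.09,"az": -0.01},{"x": -0.24,"y": -0.18,"az": -0.02},{"x": -0.37,"y": -0.28,"az": -0.03},{"x": -0.5,"y": -0.38,"az": -0.04},{"x": -0.63,"y": -0.48,"az": -0.05},{"x": -0.76,"y": -0.58,"az": -0.057},{"x": -0.8,"y": -0.65,"az": -0.057},{"x": -0.8,"y": -0.65,"az": -0.057}]'

```text
validation failed for argument at $.mo...
```

Run:
```python
from h import *
i,P=cloud('wrist');s=state();print(s['clock'],s['ee_pos'],s['eef_rot'],s['ft_force'],s['gripper_width'])
np.savez('w.npz',i=i,P=P);save('w.png',i)
I=i.astype(int);r,g,b=I[...,0],I[...,1],I[...,2]
m=(r>110)&(g<70)&(b<70)&np.isfinite(P[...,2])&(P[...,2]>.06)&(P[...,1]>-.1)
q=P[m];print(len(q))
if len(q)>20:
    rc=cv2.minAreaRect((q[:,:2]*1000).astype(np.float32));print(rc,q.mean(0));nn=np.linalg.svd(q-q.mean(0),full_matrices=False)[2][2];print(nn)
```

```text
0.15 [0.24297651 0.49325387 0.40411829] [-3.14025663e+00 -2.67865698e-04  2.68379269e+00] [ 0.44163486 -0.38431119  0.18617315] 1.0001479871198369
0
```

View pics/w.png

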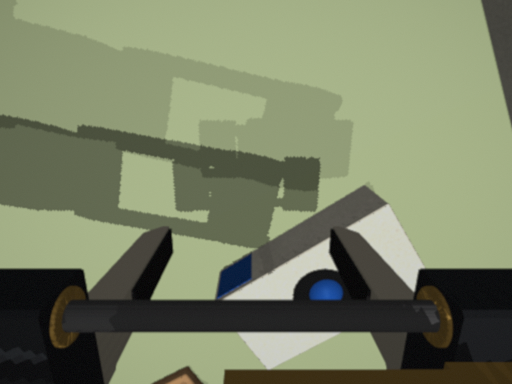

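The moves were refused because each row apparently needs all six numbers. The wrist picture still shows the start pose, with the glove box below it at (330,290).

Request:
step_arm --motion '[{"x": -0.12,"y": -0.09,"z": 0,"ax": 0,"ay": 0,"az": 0},{"x": -0.24,"y": -0.18,"z": 0,"ax": 0,"ay": 0,"az": 0},{"x": -0.37,"y": -0.28,"z": 0,"ax": 0,"ay": 0,"az": 0},{"x": -0.5,"y": -0.38,"z": 0,"ax": 0,"ay": 0,"az": 0},{"x": -0.63,"y": -0.48,"z": 0,"ax": 0,"ay": 0,"az": 0},{"x": -0.76,"y": -0.58,"z": 0,"ax": 0,"ay": 0,"az": 0},{"x": -0.88,"y": -0.68,"z": 0,"ax": 0,"ay": 0,"az": 0},{"x": -1.0,"y": -0.77,"z": 0,"ax": 0,"ay": 0,"az": 0}]' --grip 0 --squeeze 5

```text
clock: 0.82
ee_pos: [0.3267, 0.3223, 0.4045]
eef_rot: [-3.141, -0.0, 2.684]
ft_force: [1.0, -0.5, 0.4]
gripper_width: 0.477
```

Request:
step_arm --motion '[{"x": -0.12,"y": -0.09,"z": 0,"ax": 0,"ay": 0,"az": 0},{"x": -0.24,"y": -0.18,"z": 0,"ax": 0,"ay": 0,"az": 0},{"x": -0.37,"y": -0.28,"z": 0,"ax": 0,"ay": 0,"az": 0},{"x": -0.5,"y": -0.38,"z": 0,"ax": 0,"ay": 0,"az": 0},{"x": -0.63,"y": -0.48,"z": 0,"ax": 0,"ay": 0,"az": 0},{"x": -0.76,"y": -0.58,"z": 0,"ax": 0,"ay": 0,"az": 0},{"x": -0.88,"y": -0.68,"z": 0,"ax": 0,"ay": 0,"az": 0},{"x": -1.0,"y": -0.77,"z": 0,"ax": 0,"ay": 0,"az": 0}]'

```text
clock: 1.48
ee_pos: [0.4102, 0.1523, 0.4046]
eef_rot: [-3.141, -0.0, 2.684]
ft_force: [0.1, 0.6, -0.3]
gripper_width: 0.005
```

Request:
step_arm --motion '[{"x": -0.12,"y": -0.09,"z": 0,"ax": 0,"ay": 0,"az": -0.01},{"x": -0.24,"y": -0.18,"z": 0,"ax": 0,"ay": 0,"az": -0.02},{"x": -0.37,"y": -0.28,"z": 0,"ax": 0,"ay": 0,"az": -0.03},{"x": -0.5,"y": -0.38,"z": 0,"ax": 0,"ay": 0,"az": -0.04},{"x": -0.63,"y": -0.48,"z": 0,"ax": 0,"ay": 0,"az": -0.05},{"x": -0.7,"y": -0.58,"z": 0,"ax": 0,"ay": 0,"az": -0.057},{"x": -0.7,"y": -0.6,"z": 0,"ax": 0,"ay": 0,"az": -0.057},{"x": -0.7,"y": -0.6,"z": 0,"ax": 0,"ay": 0,"az": -0.057}]'

```text
clock: 2.15
ee_pos: [0.4643, 0.0256, 0.4044]
eef_rot: [3.141, -0.001, 3.039]
ft_force: [0.2, 1.0, 0.1]
gripper_width: 0.007
```

Run:
```python
from h import *
i,P=cloud('wrist');s=state();print(s['clock'],s['ee_pos'],s['eef_rot'],s['ft_force'],s['gripper_width'])
np.savez('w.npz',i=i,P=P);save('w2.png',i)
I=i.astype(int);r,g,b=I[...,0],I[...,1],I[...,2]
m=(r>110)&(g<70)&(b<70)&np.isfinite(P[...,2])&(P[...,2]>.06)&(P[...,1]>-.1)
q=P[m];print(len(q))
if len(q)>20:
    rc=cv2.minAreaRect((q[:,:2]*1000).astype(np.float32));print(rc,q.mean(0));nn=np.linalg.svd(q-q.mean(0),full_matrices=False)[2][2];print(nn)
m=(r>g+25)&(g>50)&np.isfinite(P[...,2])&(abs(P[...,2]-.018)<.005)&(abs(P[...,1])<.09)
q=P[m]
print('wood',len(q),cv2.minAreaRect((q[:,:2]*1000).astype(np.float32)) if len(q)>20 else '')
```

```text
2.2 [0.46415548 0.02641137 0.40445658] [ 3.14101735e+00 -1.03269640e-03  3.03933746e+00] [-0.20991122 -0.14714572  0.48795384] 0.005900832318905635
1616
((487.02032470703125, -8.213279724121094), (71.14795684814453, 65.402587890625), 84.92001342773438) [ 0.49826986 -0.00961881  0.07841059]
[ 0.27568487 -0.02736079  0.9608586 ]
wood 196 ((523.264404296875, -13.092670440673828), (109.38621520996094, 95.51892852783203), 86.17322540283203)
```

View pics/w2.png

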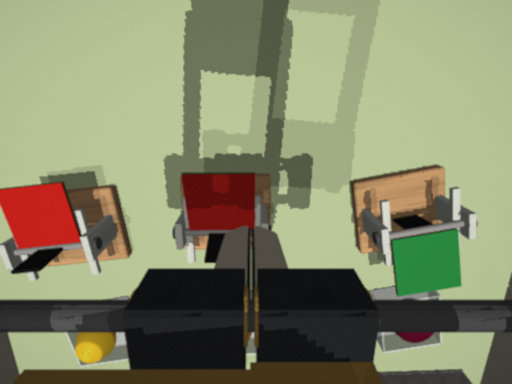

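The wrist view shows the onion's flag at (220,200), with cheeks at (180,235) and (268,215). The closed fingers sit to its left side. Its flag is at about 0.28 rad, the axle at about (0.5235, -0.0125) and the yaw about -0.08. Next I move above the gap between the paddle and the tab.

Request:
step_arm --motion '[{"x": -0.06,"y": -0.04,"z": 0.08,"ax": 0,"ay": 0,"az": 0},{"x": -0.12,"y": -0.08,"z": 0.16,"ax": 0,"ay": 0,"az": 0},{"x": -0.18,"y": -0.11,"z": 0.24,"ax": 0,"ay": 0,"az": 0},{"x": -0.24,"y": -0.15,"z": 0.32,"ax": 0,"ay": 0,"az": 0},{"x": -0.3,"y": -0.19,"z": 0.4,"ax": 0,"ay": 0,"az": 0},{"x": -0.35,"y": -0.217,"z": 0.45,"ax": 0,"ay": 0,"az": 0},{"x": -0.353,"y": -0.217,"z": 0.457,"ax": 0,"ay": 0,"az": 0},{"x": -0.353,"y": -0.217,"z": 0.457,"ax": 0,"ay": 0,"az": 0}]'

```text
clock: 2.87
ee_pos: [0.5138, -0.0105, 0.3358]
eef_rot: [3.141, -0.001, 3.042]
ft_force: [-0.2, -0.4, -0.0]
gripper_width: 0.003
```

```bash
cat >> h.py <<'E'
def rel():
    s=state();d=s['ee_pos'][:2]-np.array([.5235,-.0125]);a=-.102
    xs=d@[np.cos(a),np.sin(a)];ys=d@[-np.sin(a),np.cos(a)]
    print('t',round(s['clock'],2),'xs,ys,ztip mm',np.round([xs*1e3,ys*1e3,(s['ee_pos'][2]-.186)*1e3],1),'F',np.round(s['ft_force'],1))
E
python3 - <<'E'
from h import *
rel();i,P=cloud('side');np.savez('s2.npz',i=i,P=P)
save('s2.png',cv2.resize(i[150:260,195:345],None,fx=4,fy=4,interpolation=2))
E
```

```text
t 2.87 xs,ys,ztip mm [ -9.8   1.  149.8] F [-0.2 -0.4 -0. ]
```

View pics/s2.png

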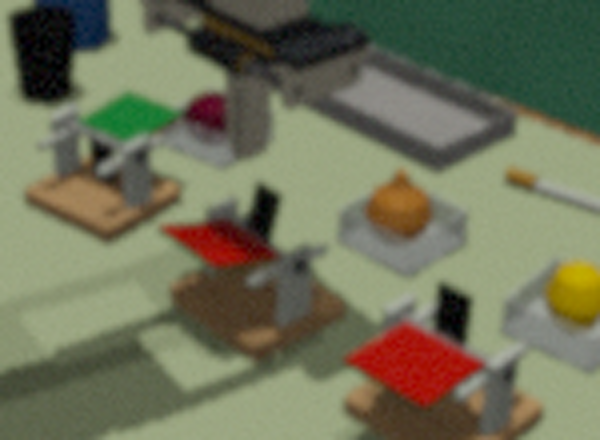

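The closed fingertips at (250,150) in the crop hang above the paddle-tab gap at (250,215), so the alignment is plausible. I descend next.

Request:
step_arm --motion '[{"x": 0,"y": 0,"z": 0.05,"ax": 0,"ay": 0,"az": 0},{"x": 0,"y": 0,"z": 0.1,"ax": 0,"ay": 0,"az": 0},{"x": 0,"y": 0,"z": 0.15,"ax": 0,"ay": 0,"az": 0},{"x": 0,"y": 0,"z": 0.2,"ax": 0,"ay": 0,"az": 0},{"x": 0,"y": 0,"z": 0.25,"ax": 0,"ay": 0,"az": 0},{"x": 0,"y": 0,"z": 0.3,"ax": 0,"ay": 0,"az": 0},{"x": 0,"y": 0,"z": 0.32,"ax": 0,"ay": 0,"az": 0},{"x": 0,"y": 0,"z": 0.32,"ax": 0,"ay": 0,"az": 0}]'

```text
clock: 3.58
ee_pos: [0.5136, -0.0112, 0.2871]
eef_rot: [3.141, -0.002, 3.042]
ft_force: [1.0, -0.3, -0.2]
gripper_width: 0.003
```

Request:
step_arm --motion '[{"x": -0.015,"y": 0,"z": 0,"ax": 0,"ay": 0,"az": 0},{"x": -0.03,"y": 0,"z": 0,"ax": 0,"ay": 0,"az": 0},{"x": -0.045,"y": 0,"z": 0,"ax": 0,"ay": 0,"az": 0},{"x": -0.06,"y": 0,"z": 0,"ax": 0,"ay": 0,"az": 0},{"x": -0.075,"y": 0,"z": 0.005,"ax": 0,"ay": 0,"az": 0},{"x": -0.09,"y": 0,"z": 0.01,"ax": 0,"ay": 0,"az": 0},{"x": -0.105,"y": 0,"z": 0.015,"ax": 0,"ay": 0,"az": 0},{"x": -0.12,"y": 0,"z": 0.02,"ax": 0,"ay": 0,"az": 0}]'

```text
clock: 4.25
ee_pos: [0.5319, -0.013, 0.285]
eef_rot: [3.142, -0.001, 3.042]
ft_force: [-1.6, -0.8, 0.0]
gripper_width: 0.007
```

Run:
```python
from h import *
rel();i,P=cloud('side');I=i.astype(int)
p=P[193:238,235:282];r,g,b=[I[193:238,235:282,k] for k in range(3)]
q=p[(r>110)&(g<60)&(b<60)&(p[...,2]>.05)];n=np.linalg.svd(q-q.mean(0),full_matrices=False)[2][2];n*=np.sign(n[2]);print(len(q),q.mean(0),n,np.arctan2(n[0],n[2]))
```

```text
t 4.25 xs,ys,ztip mm [ 8.4  0.3 99. ] F [-1.6 -0.8  0. ]
43 [ 0.48577952 -0.00951644  0.09572045] [ 0.55713965 -0.05327015  0.82870846] 0.5918915971977773
```

The push on the tab works: the flag now measures about 0.59 rad and the force is about 1 N. I follow the arc to upright.

Request:
step_arm --motion '[{"x": -0.03,"y": 0,"z": 0.022,"ax": 0,"ay": 0,"az": 0},{"x": -0.059,"y": 0,"z": 0.047,"ax": 0,"ay": 0,"az": 0},{"x": -0.078,"y": 0,"z": 0.073,"ax": 0,"ay": 0,"az": 0},{"x": -0.095,"y": 0,"z": 0.1,"ax": 0,"ay": 0,"az": 0},{"x": -0.104,"y": 0,"z": 0.122,"ax": 0,"ay": 0,"az": 0},{"x": -0.11,"y": 0,"z": 0.143,"ax": 0,"ay": 0,"az": 0},{"x": -0.114,"y": 0,"z": 0.16,"ax": 0,"ay": 0,"az": 0},{"x": -0.116,"y": 0,"z": 0.178,"ax": 0,"ay": 0,"az": 0}]'

```text
clock: 4.97
ee_pos: [0.5493, -0.0148, 0.2583]
eef_rot: [3.142, 0.0, 3.042]
ft_force: [-1.3, 0.4, 2.2]
gripper_width: 0.004
```

Run:
```python
from h import *
rel();i,P=cloud('side');np.savez('s3.npz',i=i,P=P)
save('s3.png',cv2.resize(i[150:260,195:345],None,fx=4,fy=4,interpolation=2))
```

```text
t 4.97 xs,ys,ztip mm [25.9  0.4 72.3] F [-1.3  0.4  2.2]
```

View pics/s3.png

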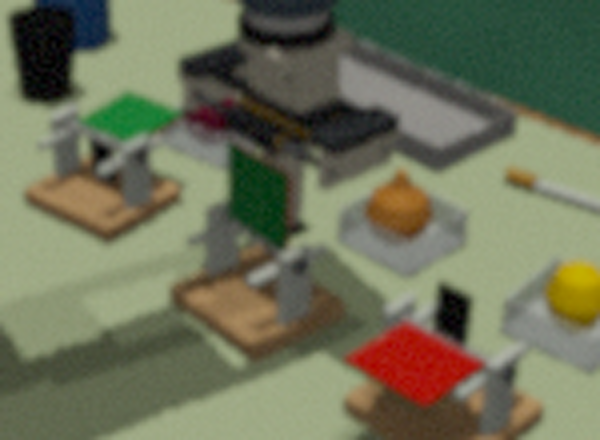

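The paddle stands upright at (260,195) with its green face toward the robot and the fingers behind it on the tab. I lift straight out and go round to the -x side.

Request:
step_arm --motion '[{"x": 0,"y": 0,"z": -0.05,"ax": 0,"ay": 0,"az": 0},{"x": 0,"y": 0,"z": -0.15,"ax": 0,"ay": 0,"az": 0},{"x": 0,"y": 0,"z": -0.28,"ax": 0,"ay": 0,"az": 0},{"x": 0,"y": 0,"z": -0.42,"ax": 0,"ay": 0,"az": 0},{"x": 0,"y": 0,"z": -0.56,"ax": 0,"ay": 0,"az": 0},{"x": 0,"y": 0,"z": -0.68,"ax": 0,"ay": 0,"az": 0},{"x": 0,"y": 0,"z": -0.72,"ax": 0,"ay": 0,"az": 0},{"x": 0,"y": 0,"z": -0.72,"ax": 0,"ay": 0,"az": 0}]'

```text
clock: 5.68
ee_pos: [0.5496, -0.0148, 0.3688]
eef_rot: [-3.141, 0.005, 3.042]
ft_force: [0.2, 0.5, -0.2]
gripper_width: 0.004
```

Request:
step_arm --motion '[{"x": 0.06,"y": 0,"z": 0,"ax": 0,"ay": 0,"az": 0},{"x": 0.14,"y": 0,"z": 0,"ax": 0,"ay": 0,"az": 0},{"x": 0.22,"y": 0,"z": 0,"ax": 0,"ay": 0,"az": 0},{"x": 0.3,"y": 0,"z": 0,"ax": 0,"ay": 0,"az": 0},{"x": 0.38,"y": 0,"z": 0,"ax": 0,"ay": 0,"az": 0},{"x": 0.43,"y": 0,"z": 0,"ax": 0,"ay": 0,"az": 0},{"x": 0.44,"y": 0,"z": 0,"ax": 0,"ay": 0,"az": 0},{"x": 0.44,"y": 0,"z": 0,"ax": 0,"ay": 0,"az": 0}]'

```text
clock: 6.35
ee_pos: [0.4829, -0.0081, 0.3659]
eef_rot: [3.141, -0.001, 3.042]
ft_force: [0.2, -1.0, 0.1]
gripper_width: 0.006
```

Request:
step_arm --motion '[{"x": 0,"y": 0,"z": 0.06,"ax": 0,"ay": 0,"az": 0},{"x": 0,"y": 0,"z": 0.12,"ax": 0,"ay": 0,"az": 0},{"x": 0,"y": 0,"z": 0.2,"ax": 0,"ay": 0,"az": 0},{"x": 0,"y": 0,"z": 0.28,"ax": 0,"ay": 0,"az": 0},{"x": 0,"y": 0,"z": 0.33,"ax": 0,"ay": 0,"az": 0},{"x": 0,"y": 0,"z": 0.36,"ax": 0,"ay": 0,"az": 0},{"x": 0,"y": 0,"z": 0.367,"ax": 0,"ay": 0,"az": 0},{"x": 0,"y": 0,"z": 0.367,"ax": 0,"ay": 0,"az": 0}]'

```text
clock: 7.02
ee_pos: [0.4836, -0.0082, 0.311]
eef_rot: [3.141, -0.001, 3.042]
ft_force: [-0.1, 0.3, -0.4]
gripper_width: 0.005
```

```bash
python3 -c "
from h import *
rel()"
```

```text
t 7.02 xs,ys,ztip mm [-40.1   0.2 125. ] F [-0.1  0.3 -0.4]
```

Request:
step_arm --motion '[{"x": -0.05,"y": 0,"z": 0,"ax": 0,"ay": 0,"az": 0},{"x": -0.1,"y": 0,"z": 0,"ax": 0,"ay": 0,"az": 0},{"x": -0.14,"y": 0,"z": 0,"ax": 0,"ay": 0,"az": 0},{"x": -0.18,"y": 0,"z": 0,"ax": 0,"ay": 0,"az": 0},{"x": -0.21,"y": 0,"z": 0,"ax": 0,"ay": 0,"az": 0},{"x": -0.25,"y": 0,"z": 0.004,"ax": 0,"ay": 0,"az": 0},{"x": -0.285,"y": 0,"z": 0.009,"ax": 0,"ay": 0,"az": 0},{"x": -0.32,"y": 0,"z": 0.014,"ax": 0,"ay": 0,"az": 0}]'

```text
clock: 7.68
ee_pos: [0.5317, -0.013, 0.3091]
eef_rot: [3.142, -0.001, 3.042]
ft_force: [-1.1, -0.3, -0.8]
gripper_width: 0.006
```

Request:
step_arm --motion '[{"x": -0.034,"y": 0,"z": 0.014,"ax": 0,"ay": 0,"az": 0},{"x": -0.067,"y": 0,"z": 0.03,"ax": 0,"ay": 0,"az": 0},{"x": -0.099,"y": 0,"z": 0.047,"ax": 0,"ay": 0,"az": 0},{"x": -0.127,"y": 0,"z": 0.07,"ax": 0,"ay": 0,"az": 0},{"x": -0.155,"y": 0,"z": 0.095,"ax": 0,"ay": 0,"az": 0},{"x": -0.181,"y": 0,"z": 0.12,"ax": 0,"ay": 0,"az": 0},{"x": -0.203,"y": 0,"z": 0.15,"ax": 0,"ay": 0,"az": 0},{"x": -0.222,"y": 0,"z": 0.18,"ax": 0,"ay": 0,"az": 0}]'

```text
clock: 8.35
ee_pos: [0.5647, -0.0163, 0.2818]
eef_rot: [-3.142, -0.0, 3.042]
ft_force: [-0.6, 0.3, 1.0]
gripper_width: 0.005
```

```bash
python3 -c "
from h import *
rel()"
```

```text
t 8.35 xs,ys,ztip mm [41.4  0.4 95.8] F [-0.6  0.3  1. ]
```

Request:
step_arm --motion '[{"x": -0.014,"y": 0,"z": 0.034,"ax": 0,"ay": 0,"az": 0},{"x": -0.025,"y": 0,"z": 0.068,"ax": 0,"ay": 0,"az": 0},{"x": -0.035,"y": 0,"z": 0.1,"ax": 0,"ay": 0,"az": 0},{"x": -0.038,"y": 0,"z": 0.12,"ax": 0,"ay": 0,"az": 0},{"x": -0.04,"y": 0,"z": 0.135,"ax": 0,"ay": 0,"az": 0},{"x": -0.04,"y": 0,"z": 0.145,"ax": 0,"ay": 0,"az": 0},{"x": -0.04,"y": 0,"z": 0.151,"ax": 0,"ay": 0,"az": 0},{"x": -0.04,"y": 0,"z": 0.151,"ax": 0,"ay": 0,"az": 0}]'

```text
clock: 9.02
ee_pos: [0.5703, -0.0169, 0.2596]
eef_rot: [-3.142, -0.0, 3.042]
ft_force: [-0.6, -0.0, 0.2]
gripper_width: 0.007
```

Run:
```python
from h import *
rel()
for n,(v0,v1,u0,u1) in (('scene',(160,235,205,275)),('side',(180,240,235,295))):
    i,P=cloud(n);I=i[v0:v1,u0:u1].astype(int);p=P[v0:v1,u0:u1]
    m=(I[...,1]>I[...,0]+30)&(I[...,1]>I[...,2]+30)&(p[...,2]>.05);q=p[m];print(n,len(q))
    if len(q)>20:
        k=np.linalg.svd(q-q.mean(0),full_matrices=False)[2][2];print(q.mean(0),k*np.sign(k[2]),q[:,2].min(),q[:,2].max())
```

```text
t 9.02 xs,ys,ztip mm [47.   0.4 73.6] F [-0.6 -0.   0.2]
scene 19
side 99
[ 0.55212916 -0.00819196  0.07111752] [-0.00508018 -0.01480648  0.99987747] 0.06888710427397993 0.07589276103487874
```

The flag measures level. A slight press makes sure it is on the stop, then I lift clear.

Request:
step_arm --motion '[{"x": 0,"y": 0,"z": 0.002,"ax": 0,"ay": 0,"az": 0},{"x": 0,"y": 0,"z": 0.004,"ax": 0,"ay": 0,"az": 0},{"x": 0,"y": 0,"z": 0.006,"ax": 0,"ay": 0,"az": 0},{"x": 0,"y": 0,"z": 0.008,"ax": 0,"ay": 0,"az": 0},{"x": 0,"y": 0,"z": 0.009,"ax": 0,"ay": 0,"az": 0},{"x": 0,"y": 0,"z": 0.01,"ax": 0,"ay": 0,"az": 0},{"x": 0,"y": 0,"z": 0.01,"ax": 0,"ay": 0,"az": 0},{"x": 0,"y": 0,"z": 0.01,"ax": 0,"ay": 0,"az": 0}]'

```text
clock: 9.78
ee_pos: [0.5703, -0.0169, 0.2587]
eef_rot: [-3.141, 0.0, 3.042]
ft_force: [-1.6, -0.2, 5.4]
gripper_width: 0.006
```

Request:
step_arm --motion '[{"x": 0,"y": 0,"z": -0.04,"ax": 0,"ay": 0,"az": 0},{"x": 0,"y": 0,"z": -0.15,"ax": 0,"ay": 0,"az": 0},{"x": 0,"y": 0,"z": -0.3,"ax": 0,"ay": 0,"az": 0},{"x": 0,"y": 0,"z": -0.45,"ax": 0,"ay": 0,"az": 0},{"x": 0,"y": 0,"z": -0.6,"ax": 0,"ay": 0,"az": 0},{"x": 0,"y": 0,"z": -0.75,"ax": 0,"ay": 0,"az": 0},{"x": 0,"y": 0,"z": -0.8,"ax": 0,"ay": 0,"az": 0},{"x": 0,"y": 0,"z": -0.8,"ax": 0,"ay": 0,"az": 0}]'

```text
clock: 10.45
ee_pos: [0.5709, -0.0169, 0.3805]
eef_rot: [-3.141, 0.005, 3.042]
ft_force: [0.2, -0.3, 0.3]
gripper_width: 0.003
```

Request:
step_arm --motion '[{"x": 0.1,"y": 0,"z": 0,"ax": 0,"ay": 0,"az": 0},{"x": 0.25,"y": 0,"z": 0,"ax": 0,"ay": 0,"az": 0},{"x": 0.4,"y": 0,"z": 0,"ax": 0,"ay": 0,"az": 0},{"x": 0.55,"y": 0,"z": 0,"ax": 0,"ay": 0,"az": 0},{"x": 0.7,"y": 0,"z": 0,"ax": 0,"ay": 0,"az": 0},{"x": 0.8,"y": 0,"z": 0,"ax": 0,"ay": 0,"az": 0},{"x": 0.8,"y": 0,"z": 0,"ax": 0,"ay": 0,"az": 0},{"x": 0.8,"y": 0,"z": 0,"ax": 0,"ay": 0,"az": 0}]'

```text
clock: 11.12
ee_pos: [0.4505, -0.0048, 0.3773]
eef_rot: [3.141, -0.001, 3.042]
ft_force: [0.2, 0.3, 0.6]
gripper_width: 0.007
```

Run:
```python
from h import *
rel();ims=[]
for n,(v0,v1,u0,u1) in (('scene',(160,235,205,275)),('side',(180,240,235,295))):
    i,P=cloud(n);I=i[v0:v1,u0:u1].astype(int);p=P[v0:v1,u0:u1];ims.append(i)
    m=(I[...,1]>I[...,0]+30)&(I[...,1]>I[...,2]+30)&(p[...,2]>.05);q=p[m];print(n,len(q))
    if len(q)>20:
        k=np.linalg.svd(q-q.mean(0),full_matrices=False)[2][2];print(q.mean(0),k*np.sign(k[2]),q[:,2].min(),q[:,2].max())
save('e.png',np.hstack([cv2.resize(ims[0][140:300,150:310],None,fx=2.5,fy=2.5,interpolation=2),cv2.resize(ims[1][130:290,195:355],None,fx=2.5,fy=2.5,interpolation=2)]))
```

```text
t 11.12 xs,ys,ztip mm [-73.4   0.2 191.3] F [0.2 0.3 0.6]
scene 294
[ 0.56552737 -0.01726589  0.07239131] [-0.01021128 -0.02238436  0.99969729] 0.06612321199054128 0.08068547211192434
side 226
[ 0.56355441 -0.01400022  0.0710313 ] [ 0.17818275 -0.02699285  0.98362711] 0.06749839968094096 0.19729074342411224
```

View pics/e.png

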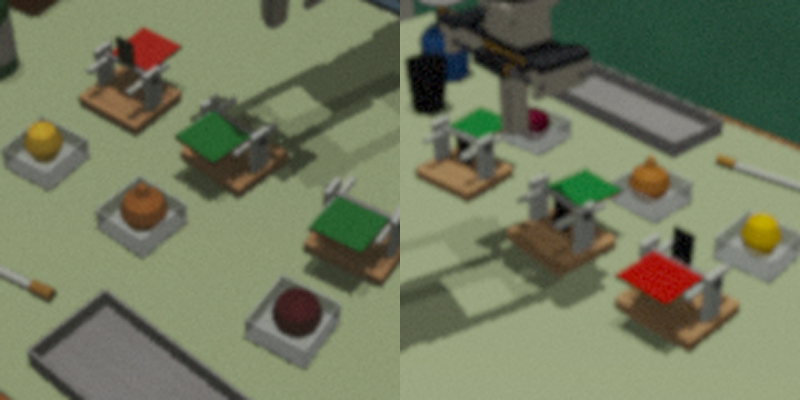

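The onion's flag now lies flat, green up, on the onion's side: (215,137) in the left crop and (585,188) in the right. The lemon's red flag, the beet's green flag and the tubs look unchanged, and the press force of about 5 N confirmed the stop. I hand in.

```bash
python3 -c "
from rig import order
print(order.sign_off())"
```

```text
the job is handed in; nothing more can be done
None
```

The onion's flag is over on the onion's side with the green face up, and I handed the job in at about 11 s of the 51 s allowed. I pushed it upright by its thumb tab with the closed fingertips. Then I went round to the other side and pushed the paddle down onto its stop, and drew the arm clear.

**Final checks:**
- **Onion's flag:** the scene camera measured the paddle level, with its normal about 1.4° off vertical and its height 72 mm. The final press met the stop at about 5 N; readings at the end of the other pushes were under 3 N.
- **Everything else:** the lemon's flag (red up), the beetroot's flag (green up), the tubs and the specimens looked unchanged in the last pictures. The arm was never near the glove box, bottle or cup, but I did not measure them again at the end.

**Disagreements and a refusal:**
- The last side-camera plane fit read about 10° of tilt. Its points reached up to z = 0.197 m, far above the flag, so I put it down to stray pixels at the gripper. An earlier side-camera fit had read level.
- The first three move calls were refused as malformed, without any motion.

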